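# Clear the tile jig's T-track and clamp a border tile to the first slip of the clutch screw

### The arm

A 6-joint arm with a two-finger parallel gripper is mounted at the origin on the work surface. World frame = base frame: x ahead of the robot, y to its left, z up, the work surface at z = 0. Lengths are in mm, angles in degrees, forces in N, time in s.
With the tool pointing down it reaches from about 375 to 975 mm from the base axis. Payload 3.8 kg.
Tool frame: the origin (TCP) lies on the centre line of the jaws, within the pads' length; the fingertips stand 17 mm ahead of it and the grasp point (between the pads) lies 2 mm behind it; x points along the fingers, y is the direction in which the jaws open and shut, and the axes are right-handed (so a half turn about x gives the same grasp; the last joint's range is limited). The gripper opens to 88 mm and grips with 3 to 60 N. Pads are 18 mm wide; open, the fingers measure 123 mm over their backs; the gripper's body (75 mm by 187 mm) begins 45 mm behind the grasp point.
Start: joints at [69.792, 15.12, 91.902, -0, 72.978, -2.114], TCP at [209.637, 641.615, 218.906] pointing down, gripper open.
Joint ranges: [-150.88, 150.88], [-54.13, 125.18], [17.81, 147.31], [-75.09, 255.09], [0, 152.58], [-146.25, 146.25]. Speed limits (degrees/s): [147.25, 147.25, 180, 180, 180, 180].

### API

Orientations are given as a 3x3 rotation matrix whose columns are the frame's x, y, z axes.
In Python, from cell import r, claw, kin, cams, job, nets, telemetry gives the robot as it stands. Calls block until the motion is done:
- r.move_ptp(position, orientation): joint-space move of the TCP to a pose.
- r.move_l(position, frame=None, velocity=150, force_limit=None): straight line of the TCP; frame=None keeps the orientation; velocity is the mean speed in mm/s. With force_limit (N) it stops when the force on the tool has changed by that much, and returns True; else False.
- r.move_joints(angles): joint-space move.
- claw.move_gripper(opening, f_grip=None): finger opening in mm; f_grip is the grip in N (None keeps the last); returns when the fingers have stopped.
- r.dwell(seconds).
- kin.inverse_kinematics(position, orientation): joint angles nearest the present ones, or None.
- cams.snapshot(name): name is "scene" or "side" or "wrist"; returns a dict with "img" (400x640x3 uint8, red, green, blue), "fx", "fy", "cx", "cy" (pixels), "k1" (the pictures are not rectified: a ray, as slopes to the right and down, at radius r is drawn at 1 + k1 r^2 times it, then the intrinsics apply), "R" (3x3) and "t" (3): a world point X has camera coordinates R X + t. Camera axes: x right, y down, z forward; pixel columns grow to the right and rows downward; lengths in mm; the calibration is good to about 2 mm. A picture is of the moment at which its call begins. There is no depth.
A pose or a line that the arm cannot do raises r.IKError and nothing moves.
- job.close_job(): hands the job in, once; it reports no verdict.
Trained networks look in a picture, given as the dict that the camera call returned (one of the last four; its "shot" number tells which), for a name from the list of things; names that differ only in an ending like _2 or _b are one class to them, and where a whole thing is asked for, a point or a joint stands for the part that bears it (a point fixed in the world has none). Each returns a list of dicts, best first, with "score" (0 to 1); they miss things now and then, are a little off and sometimes report something else, mostly with a low value. They report only what shows in the picture. A call takes as long as a camera call.
- nets.regions_of(picture, target): "pixels" (400x640 bool, what is visible of it) and "bbox" ([left, top, width, height] in pixels, round what is visible of it).
Readings, each from a call of its own:
- telemetry.get_time_s(): time.
- telemetry.get_joint_pos(): joint angles.
- telemetry.get_dq(): joint speeds.
- telemetry.get_effort(): joint torques, N m.
- telemetry.get_ee_pos(): TCP position.
- telemetry.get_eef_rot(): TCP orientation.
- telemetry.get_force(): force on the tool from outside, world axes, zero at the start.
- telemetry.get_moment(): the same for the moment, N m.
- telemetry.get_gripper_width(): finger opening in mm.
Only numpy, scipy, OpenCV 4.12 (cv2) and the standard library are available. Lean on these libraries where they do the work, as an engineer would, in place of code of your own. Each camera call takes 0.05 s, during which the arm holds its last target.

### The job

Clear the tile jig of its leftover stops: slide each one along the T-track and off the open end, and put them all in the grey tray. Then lay the patterned tile flat on the jig, face up, pushed up against the long fence and the end fence so that the hold-down foot is over it, and tighten the black wing screw clockwise until its clutch first slips; stop right there, without cranking on through the slip, and let go. Do not disturb the jar, float and bolster.

Things in the scene. Friction and masses are not known exactly. Their poses are not given: they have to be found in the camera images.
- jig: Fixed tile jig: plywood base 200 mm (x) x 340 mm (y) x 18 mm high. Origin: centre of its underside; z up. Let into its top, flush, an aluminium T-track runs along y at x = -45 mm from y = -100 mm (closed) to the base's +y edge (open). Slot 10 mm wide, lips 4 mm thick; channel below 22 mm wide, its floor 12 mm under the base's top. Low fences and a hold-down stand at the -y end.
- track_end (a point): Middle of the T-track's open end, at the base's +y edge, at the height of the base's top; axes as the jig's. Stops come off towards +y; beyond is free bench 18 mm lower.
- seat (a point): Where the centre of the tile's underside is when home (long side along y), on the base's top; axes as the jig's. From here: end fence face at y = -60 mm; long fence face at x = +30 mm, two bars, y = -60 to -17 and 45 to 85 mm, the gap between leaves room for a finger. Fences are 10 mm high, 15 mm thick. The side towards -x is open: once the track is clear, the tile slides in from there under the foot.
- bridge_tip (a point): Top of the hold-down arm's free end; axes as the jig's. The grey arm, 24 mm wide (y) and 14 mm thick, runs level from here 114 mm towards +x to its post (30 x 28 mm, beyond the long fence). Its top is 59 mm, its underside 45 mm above the bench. The screw's axis is 17 mm towards +x from here, over the home tile 35 mm off its centre towards the end fence.
- stop1: Blue track stop (two to four on the track, all alike; an absent one gives None): plastic block 26 (x, across track) x 30 (y, along it) x 30 mm high, 4 mm nut on top. Below it a steel T foot: stem 7 mm wide, 5.5 mm high, then a plate 18 x 26 x 3.5 mm. 60 g. Origin: centre of the block's underside, which rides on the lips; z up. Slides freely; comes up only beyond the open end.
- stop2: Blue track stop (two to four on the track, all alike; an absent one gives None): plastic block 26 (x, across track) x 30 (y, along it) x 30 mm high, 4 mm nut on top. Below it a steel T foot: stem 7 mm wide, 5.5 mm high, then a plate 18 x 26 x 3.5 mm. 60 g. Origin: centre of the block's underside, which rides on the lips; z up. Slides freely; comes up only beyond the open end.
- stop3: Blue track stop (two to four on the track, all alike; an absent one gives None): plastic block 26 (x, across track) x 30 (y, along it) x 30 mm high, 4 mm nut on top. Below it a steel T foot: stem 7 mm wide, 5.5 mm high, then a plate 18 x 26 x 3.5 mm. 60 g. Origin: centre of the block's underside, which rides on the lips; z up. Slides freely; comes up only beyond the open end.
- stop4: Blue track stop (two to four on the track, all alike; an absent one gives None): plastic block 26 (x, across track) x 30 (y, along it) x 30 mm high, 4 mm nut on top. Below it a steel T foot: stem 7 mm wide, 5.5 mm high, then a plate 18 x 26 x 3.5 mm. 60 g. Origin: centre of the block's underside, which rides on the lips; z up. Slides freely; comes up only beyond the open end.
- tile: Loose blue-and-yellow patterned border tile, 60 mm (x) x 120 mm (y) x 9 mm thick, about 150 g, lying face up on the bench. Origin: centre of its underside; z up out of the patterned face. Either end may go to the end fence.
- tray: Grey open plastic tray fixed on the bench, 200 mm (x) x 130 mm (y) x 35 mm high, walls and floor 5 mm thick. Origin: centre of its underside. Roomy enough for four stops standing in a row along x.
- wing (a point): Centre of the black wing of the clutch screw: a bar 36 mm long (x) x 11 mm thick (y) x 22 mm high, on a hub 26 mm across whose top is 11 mm below this point. On the screw's upright axis, 82.7 mm above the bench; it turns but does not rise or sink. The hub and the steel collar under it each bear red lines on both sides (+y, -y): in line until the clutch slips.
- screw (a joint): Angle of the screw (steel collar) in rad, growing clockwise seen from above. It moves the foot down 1.9 mm per rad; the foot meets a 9 mm tile on the jig at about 3.4 rad. Starts anywhere from 0.3 to 1.5. Thread drag 0.06 N m; the screw stays where it is left.
- clutch (a joint): Angle in rad by which the wing has slipped on the screw, growing clockwise: 0 at the start and while the clutch holds. The clutch slips at 0.12 N m with a steady drag, which happens only once the foot is hard down.
- foot: Round black rubber foot of the hold-down, 20 mm across and 8 mm high, under the arm on the screw's axis; goes straight down without turning. Origin: centre of its pressing face.
- jar: Amber glass jar with a black lid, 64 mm across, 95 mm high, standing behind the jig. Bystander.
- float: White plastic grout float, 100 x 260 mm, 64 mm high with its handle. Bystander.
- bolster: Steel bolster chisel lying down, 250 mm long, blade 70 mm wide. Bystander.

How it is judged:
By the outcome, as a careful person would: the job done as asked, in the order asked, and still so for the second after the job is handed in, with the robot touching nothing.
Of stop1, stop2, stop3, stop4 only 2 to 4 are there at a start; the rules pass over those that are not, and their reading is None.
At some moment in a run one of tile may be knocked a few centimetres aside while the robot is not near it.
Once in a run the grip may slacken for a moment while it holds something.
It also fails if it takes over 210 s, if anything falls off the work surface, if the arm or the gripper's body presses on something with over 40 N, if the wrist force passes 120 N, or if a joint passes its speed limit or range.

## Working session

There is one attempt and no reset: what is moved stays moved. The work goes in short steps, each a Python script; the robot and the scene stay as the last script left them, time stands still between calls to the robot, and variables do not carry over. Pictures are saved under pics/ and viewed, and the job is handed in when it is done.

```bash
ls; mkdir -p pics
cat > h.py <<'E'
import numpy as np, cv2
from cell import r, claw, kin, cams, job, nets, telemetry as T
def snap(n,fn=None):
    s=cams.snapshot(n)
    if fn: cv2.imwrite('pics/'+fn+'.png',s['img'][:,:,::-1])
    return s
def proj(s,X):
    X=np.atleast_2d(X).astype(float); c=X@np.array(s['R']).T+np.array(s['t'])
    a=c[:,:2]/c[:,2:]; k=1+s['k1']*(a**2).sum(1,keepdims=True)
    a=a*k; return np.c_[a[:,0]*s['fx']+s['cx'],a[:,1]*s['fy']+s['cy']]
def ray(s,uv):
    uv=np.atleast_2d(uv).astype(float)
    d=np.c_[(uv[:,0]-s['cx'])/s['fx'],(uv[:,1]-s['cy'])/s['fy']]; a=d.copy()
    for _ in range(20): a=d/(1+s['k1']*(a**2).sum(1,keepdims=True))
    R=np.array(s['R']); C=-R.T@np.array(s['t']); return C,np.c_[a,np.ones(len(a))]@R
def onz(s,uv,z):
    C,D=ray(s,uv); return C+D*((z-C[2])/D[:,2:])
def tri(obs):
    A=np.zeros((3,3));b=np.zeros(3)
    for s,uv in obs:
        C,D=ray(s,uv);d=D[0]/np.linalg.norm(D[0]);P=np.eye(3)-np.outer(d,d);A+=P;b+=P@C
    return np.linalg.solve(A,b)
def down(yaw): # tool x down; jaw (tool y) at yaw deg in world
    a=np.radians(yaw);y=np.array([np.cos(a),np.sin(a),0]);x=np.array([0,0,-1.]);return np.c_[x,y,np.cross(x,y)]
E
python3 - <<'E'
from h import *
for n in ['scene','side','wrist']:
    s=snap(n,n+'0'); R=np.array(s['R']);print(n,s['fx'],s['k1'],-R.T@np.array(s['t']),R[2])
    for nm in ['jig','stop1','tile','tray','wing','screw','foot','jar','float','bolster','bridge_tip']:
        try:
            print(nm,[(round(float(d['score']),2),[int(v) for v in d['bbox']]) for d in nets.regions_of(s,nm)[:6]])
        except Exception as e: print(nm,e)
print(T.get_time_s(),T.get_eef_rot())
E
```

```text
pics
scene 499.7922770541323 -0.07350386221371882 [1305.28868172 -510.0213199   855.73136746] [-0.60601045  0.44125563 -0.66184953]
jig [(0.83, [219, 160, 151, 112])]
stop1 [(0.74, [276, 184, 17, 17]), (0.5, [269, 193, 15, 15])]
tile []
tray [(0.71, [104, 222, 81, 91])]
wing [(0.57, [256, 202, 12, 16])]
screw [(0.47, [256, 201, 17, 21]), (0.32, [380, 194, 85, 42]), (0.16, [221, 161, 151, 109])]
foot [(0.53, [381, 191, 87, 44]), (0.51, [106, 218, 75, 94])]
jar [(0.56, [340, 221, 32, 50])]
float [(0.65, [190, 271, 136, 93]), (0.44, [222, 161, 148, 107])]
bolster [(0.86, [381, 190, 85, 46])]
bridge_tip [(0.89, [221, 163, 152, 103])]
side 470.4392946274416 -0.10284419576386208 [ 190.06657682 -920.33353056  927.933572  ] [ 0.32401581  0.69289029 -0.64414036]
jig [(0.82, [231, 193, 122, 99])]
stop1 [(0.53, [277, 240, 14, 14])]
tile [(0.91, [222, 165, 26, 20])]
tray [(0.69, [287, 313, 106, 77]), (0.6, [271, 233, 11, 15]), (0.27, [309, 236, 8, 10])]
wing [(0.47, [307, 238, 13, 13])]
screw [(0.47, [304, 237, 17, 14])]
foot []
jar [(0.81, [340, 185, 25, 36]), (0.33, [310, 234, 9, 13])]
float [(0.86, [362, 234, 86, 77])]
bolster [(0.8, [294, 153, 38, 48])]
bridge_tip [(0.88, [233, 195, 122, 98])]
wrist 320.8383104219029 0.009565987153136201 [141.58724919 663.31896379 383.70240965] [ 0.26471552 -0.08628894 -0.96045818]
jig []
stop1 []
tile []
tray []
wing []
screw []
foot []
jar []
float []
bolster []
bridge_tip []
1.8 [[ 2.56143168e-05  3.10567468e-01  9.50551339e-01]
 [-1.32154669e-05  9.50551339e-01 -3.10567467e-01]
 [-1.00000000e+00 -4.60700626e-06  2.84520172e-05]]
```

Run:
```python
import cv2
a=cv2.imread('pics/scene0.png')[130:380,90:480];cv2.imwrite('pics/sc0z.png',cv2.resize(a,None,fx=2,fy=2,interpolation=2))
a=cv2.imread('pics/side0.png')[130:400,200:460];cv2.imwrite('pics/si0z.png',cv2.resize(a,None,fx=2.2,fy=2.2,interpolation=2))
```

```text
(no output)
```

View pics/sc0z.png

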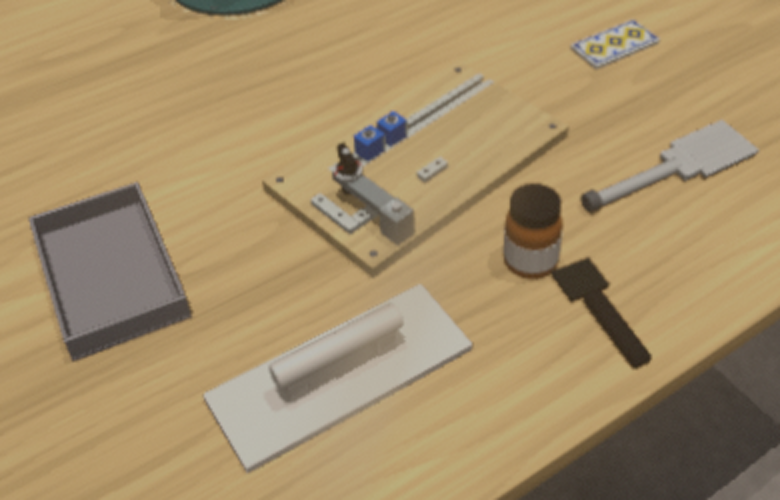

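View pics/si0z.png

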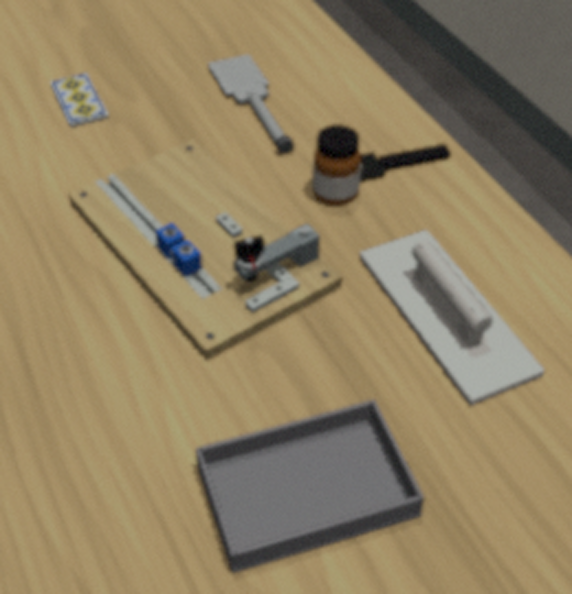

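View pics/wrist0.png

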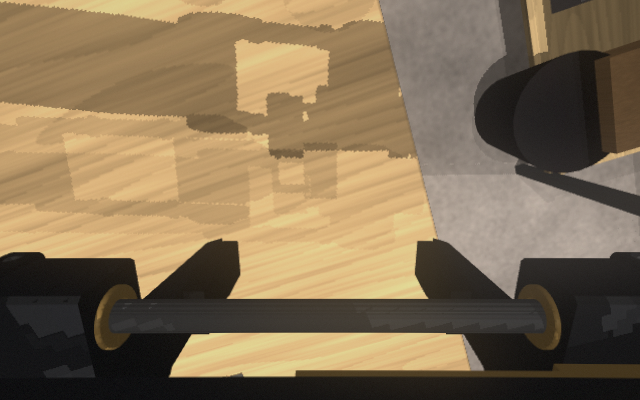

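Two stops show, next to each other (scene pixels about 284,192 and 276,200). The tile is at the far left, the jig is in the middle, and the tray is in front of it. Next I'll fit poses to the silhouettes.

```bash
cat >> h.py <<'E'
from scipy.optimize import minimize
def box(p,dx,dy,h,z0):
    x,y,a=p; c,s=np.cos(a),np.sin(a); o=[]
    for i in(-1,1):
        for j in(-1,1):
            for z in(z0,z0+h):
                u,v=i*dx/2,j*dy/2;o.append([x+c*u-s*v,y+s*u+c*v,z])
    return np.array(o)
def best(s,nm,near=None):
    L=nets.regions_of(s,nm); return L[0]['pixels'] if L else None
def fitbox(obs,dx,dy,h,z0,inits,S=4):
    # obs: list of (snap,mask)
    big=[(s,cv2.resize(m.astype(np.uint8)*255,None,fx=S,fy=S,interpolation=cv2.INTER_LINEAR)>127) for s,m in obs]
    def cost(q):
        p=(q[0],q[1],q[2]/100); t=0
        for s,m in big:
            uv=proj(s,box(p,dx,dy,h,z0)); hull=cv2.convexHull(((uv+0.5)*S-0.5).astype(np.float32))
            im=np.zeros(m.shape,np.uint8);cv2.fillPoly(im,[np.round(hull*16).astype(np.int32)],1,shift=4)
            im=im>0;t+=1-(im&m).sum()/max(1,(im|m).sum())
        return t/len(big)
    bestr=None
    for i in inits:
        q0=np.array([i[0],i[1],i[2]*100]);
        rr=minimize(cost,q0,method='Nelder-Mead',options=dict(initial_simplex=np.array([q0,q0+[15,0,0],q0+[0,15,0],q0+[0,0,20]]),xatol=.05,fatol=1e-5,maxiter=300))
        rr=minimize(cost,rr.x,method='Nelder-Mead',options=dict(initial_simplex=np.array([rr.x,rr.x+[4,0,0],rr.x+[0,4,0],rr.x+[0,0,5]]),xatol=.05,fatol=1e-5,maxiter=300))
        if bestr is None or rr.fun<bestr.fun: bestr=rr
    x=bestr.x;return x[0],x[1],x[2]/100,bestr.fun
E
python3 - <<'E'
from h import *
sc=snap('scene');si=snap('side')
out={}
for nm,d in [('jig',(200,340,18,0)),('tray',(200,130,35,0)),('tile',(60,120,9,0))]:
    obs=[(s,best(s,nm)) for s in (sc,si)]; obs=[(s,m) for s,m in obs if m is not None]
    c=np.mean([onz(s,np.argwhere(m)[:,::-1].mean(0),10)[0] for s,m in obs],0)
    print(nm,len(obs),[onz(s,np.argwhere(m)[:,::-1].mean(0),10)[0].round() for s,m in obs])
    p=fitbox(obs,*d,[(c[0],c[1],a) for a in np.arange(-1.5,1.6,.4)])
    print(nm,p[:2],np.degrees(p[2]),p[3])
    for s,m in obs: print(' ',fitbox([(s,m)],*d,[p[:3]]))
E
```

```text
jig 2 [array([540., -17.,  10.]), array([532., -25.,  10.])]
jig (np.float64(529.5645574502325), np.float64(-3.242798578559797)) 10.021426606172993 0.0708536413832967
  (np.float64(528.3256754361296), np.float64(-1.8193716370741324), np.float64(0.17647395473808067), np.float64(0.06075831308808377))
  (np.float64(529.9855609656133), np.float64(-4.159481637241569), np.float64(0.1713366713855683), np.float64(0.07503689082233))
tray 2 [array([ 485., -395.,   10.]), array([ 485., -394.,   10.])]
tray (np.float64(484.04806026975155), np.float64(-394.7404396220977)) -7.518041440981558 0.02935652686058421
  (np.float64(484.1135424711608), np.float64(-393.24429732912375), np.float64(-0.1313957638271078), np.float64(0.029381952039264858))
  (np.float64(484.1807092421417), np.float64(-396.1572440644166), np.float64(-0.13700068631659643), np.float64(0.017807347411050056))
tile 2 [array([492., 360.,  10.]), array([484., 357.,  10.])]
tile (np.float64(486.06716124908814), np.float64(366.3496704733701)) -0.9446516555340365 0.07010047108700501
  (np.float64(485.8797065099295), np.float64(367.58606689688463), np.float64(-0.010754698496183051), np.float64(0.07444889779559116))
  (np.float64(486.09327517747596), np.float64(366.20465863569893), np.float64(-0.018597061144950248), np.float64(0.06365591397849457))
```

Run:
```python
from h import *
for yaw in (100,):
    r.move_ptp([450,-10,260],down(yaw))
print(T.get_joint_pos(),T.get_ee_pos(),T.get_time_s())
s=snap('wrist','w1')
c=[ [529.5,-3.2] ]
for nm in ['jig','stop1','wing','foot']:
    print(nm,[(round(float(d['score']),2),[int(v) for v in d['bbox']]) for d in nets.regions_of(s,nm)[:6]])
np.save('w1.npy',{k:s[k] for k in s if k!='img'},allow_pickle=True)
a=np.radians(10);R=np.array([[np.cos(a),-np.sin(a)],[np.sin(a),np.cos(a)]])
im=cv2.imread('pics/w1.png')
for x,y in [(-100,-170),(100,-170),(100,170),(-100,170),(-45,170),(-45,-100)]:
    P=R@[x,y]+c[0]; uv=proj(s,[[P[0],P[1],18]])[0]; cv2.circle(im,(int(uv[0]),int(uv[1])),2,(0,0,255),-1);print((x,y),uv.round(1))
cv2.imwrite('pics/w1o.png',im)
```

```text
[-4.39269842e+00 -1.13320770e+01  1.14852020e+02  1.00849417e-02
  7.64752794e+01 -1.04433100e+02] [450.19818691  -9.54799044 260.01487008] 4.6667
jig [(0.76, [185, 146, 267, 152])]
stop1 [(0.76, [303, 185, 25, 21]), (0.61, [185, 147, 270, 152]), (0.58, [542, 206, 97, 52])]
wing [(0.71, [187, 147, 268, 151]), (0.67, [216, 225, 19, 16]), (0.53, [0, 46, 85, 183])]
foot [(0.73, [543, 204, 96, 53])]
(-100, -170) [186.5 149.9]
(100, -170) [203.5 290.2]
(100, 170) [440.8 290.3]
(-100, 170) [456.5 150. ]
(-45, 170) [451.7 192.3]
(-45, -100) [245.3 192.2]
```

View pics/w1o.png

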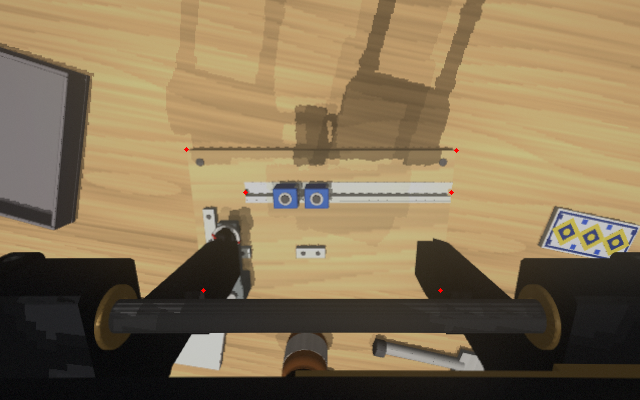

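The overlay of the jig pose matches the wrist view. Exactly two stops are on the track, with nuts at (286,199) and (317,199). Next I'll locate them and the hold-down.

```bash
cat >> h.py <<'E'
JC=np.array([529.5,-3.2]);JA=np.radians(10.0)
def j2w(x,y,z=None):
    c,s=np.cos(JA),np.sin(JA); o=[JC[0]+c*x-s*y,JC[1]+s*x+c*y]
    return np.array(o+([z] if z is not None else []))
def w2j(P):
    c,s=np.cos(JA),np.sin(JA); d=np.array(P)[:2]-JC; return np.array([c*d[0]+s*d[1],-s*d[0]+c*d[1]])
E
python3 - <<'E'
from h import *
s=np.load('w1.npy',allow_pickle=True).item()
for uv in [(286,199),(317,199)]:
    P=onz(s,uv,52)[0];print(uv,P,w2j(P))
im=cv2.imread('pics/w1.png')
cv2.imwrite('pics/w1z.png',cv2.resize(im[130:300,170:470],None,fx=2.6,fy=2.6,interpolation=2))
# look from a pose with the hold-down in view: TCP toward +y of jig, camera looking to -y
for yaw in (10,190,-170,-80):
    for p in (j2w(0,70,250),j2w(0,120,250),j2w(20,-130,250)):
        q=kin.inverse_kinematics(list(p),down(yaw)); print(yaw,p,None if q is None else np.round(q))
E
```

```text
(286, 199) [492.13447343 -53.0377939   52.        ] [-45.45210235 -42.59219023]
(317, 199) [485.62545271 -16.18357771  52.        ] [-45.46256894  -5.1675928 ]
10 [517.34462756  65.73654271 250.        ] [  5.  -3. 108.  -0.  74.  -5.]
10 [508.66221868 114.97693036 250.        ] [ 10.  -3. 108.  -0.  74.   0.]
10 [ 571.77041816 -127.75204434  250.        ] [-15.   4. 101.  -0.  75. -25.]
190 [517.34462756  65.73654271 250.        ] None
190 [508.66221868 114.97693036 250.        ] None
190 [ 571.77041816 -127.75204434  250.        ] None
-170 [517.34462756  65.73654271 250.        ] None
-170 [508.66221868 114.97693036 250.        ] None
-170 [ 571.77041816 -127.75204434  250.        ] None
-80 [517.34462756  65.73654271 250.        ] [  5.  -3. 108.  -0.  74.  85.]
-80 [508.66221868 114.97693036 250.        ] [ 10.  -3. 108.  -0.  74.  90.]
-80 [ 571.77041816 -127.75204434  250.        ] [-15.   4. 101.  -0.  75.  65.]
```

View pics/w1z.png

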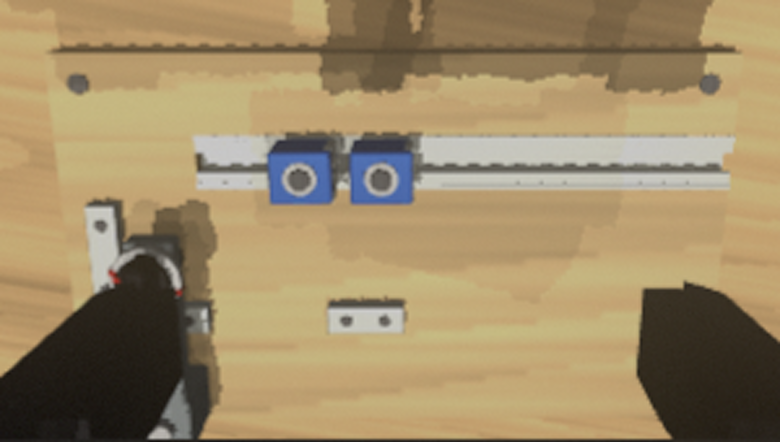

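```bash
cat >> h.py <<'E'
TC=np.array([484.1,-394.7]);TA=np.radians(-7.6)
def t2w(x,y,z):
    c,s=np.cos(TA),np.sin(TA);return [TC[0]+c*x-s*y,TC[1]+s*x+c*y,z]
def pull(y0,tcpz,tx):
    D=down(10)
    claw.move_gripper(50,25)
    r.move_ptp(list(j2w(-45.2,y0,130)),D)
    st=r.move_l(list(j2w(-45.2,y0,tcpz)),velocity=120,force_limit=15);print('down stop',st)
    claw.move_gripper(10,25);print('w',T.get_gripper_width())
    st=r.move_l(list(j2w(-45.2,207,tcpz)),velocity=130,force_limit=25);print('pull stop',st,w2j(T.get_ee_pos()),T.get_force(),T.get_gripper_width())
    return st
def tray(tcpz,tx):
    r.move_l(list(j2w(-45.2,207,tcpz+110)),velocity=200)
    print('lifted w',T.get_gripper_width());
E
python3 - <<'E'
from h import *
print(pull(-5.2,44,40)); print(T.get_time_s()); snap('side','p1'); s=snap('wrist','p1w')
E
```

```text
down stop False
w 10.490810341996744
pull stop False [-45.21789833 206.50681451] [-0.44724139  0.09826785  0.27938644] 9.97225486962329
False
10.4
```

Run:
```python
import cv2
a=cv2.imread('pics/p1.png')[130:330,180:400];cv2.imwrite('pics/p1z.png',cv2.resize(a,None,fx=3,fy=3,interpolation=2))
```

```text
(no output)
```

View pics/p1z.png

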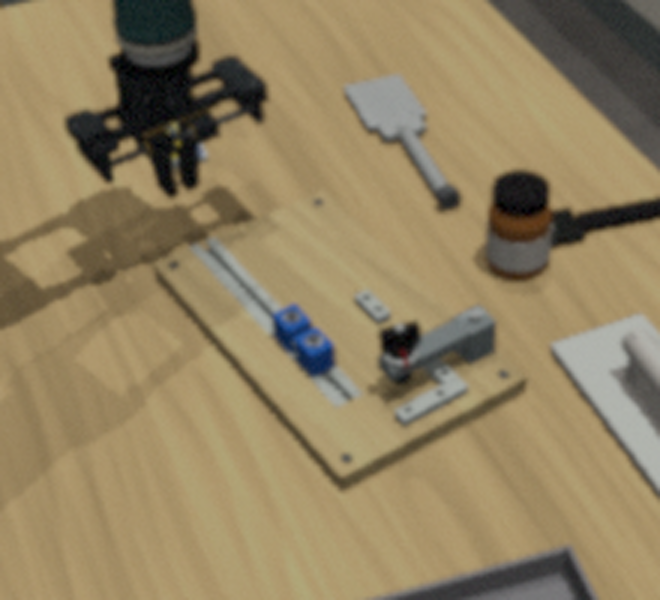

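View pics/p1w.png

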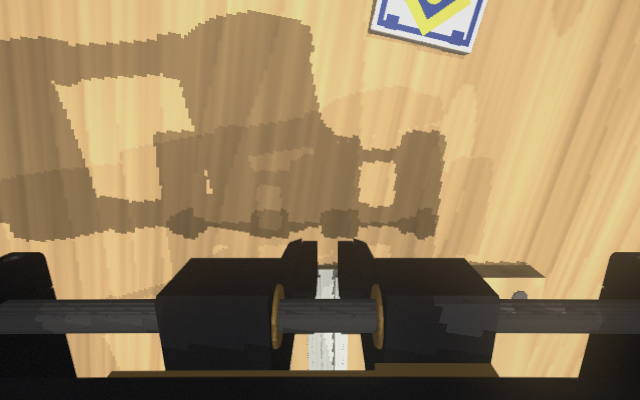

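The gripper missed: both stops are where they were, and the hand hangs beyond the open end. I'll check the actual TCP height and the stop positions from all cameras.

Run:
```python
from h import *
print(T.get_ee_pos(),w2j(T.get_ee_pos()),T.get_eef_rot(),T.get_gripper_width())
sc=snap('scene','p2');si=snap('side','p2s')
for s in (sc,si):
    print(proj(s,[j2w(-45,-5.2,52),j2w(-45,-42.6,52),j2w(-45,170,18),T.get_ee_pos(),list(np.array(T.get_ee_pos())-[0,0,17])]).round(1))
    for d in nets.regions_of(s,'stop1')[:3]: print(d['score'],d['bbox'],onz(s,np.argwhere(d['pixels'])[:,::-1].mean(0),35)[0])
a=cv2.imread('pics/p2.png')[130:330,200:480];cv2.imwrite('pics/p2z.png',cv2.resize(a,None,fx=2.8,fy=2.8,interpolation=2))
```

```text
[449.15823345 192.30570169  43.95821275] [-45.17198577 206.48673214] [[-6.64973803e-05  9.84959405e-01  1.72785894e-01]
 [-1.01856915e-04  1.72785887e-01 -9.84959404e-01]
 [-9.99999993e-01 -8.30966581e-05  8.88351172e-05]] 9.912991761873952
[[285.1 188.3]
 [273.9 195.3]
 [332.7 168.5]
 [342.1 155.2]
 [341.8 160.1]]
0.74 [278.7, 182.4, 14.3, 19.8] [486.3548068  -13.89396736  35.        ]
0.58 [268.3, 194.0, 15.3, 14.2] [495.75706384 -54.43437045  35.        ]
[[276.3 233.7]
 [283.6 241.4]
 [246.7 210. ]
 [239.9 197.2]
 [240.5 201.5]]
0.69 [276.4, 239.5, 14.8, 17.1] [491.1432728  -58.55053024  35.        ]
```

View pics/p2z.png

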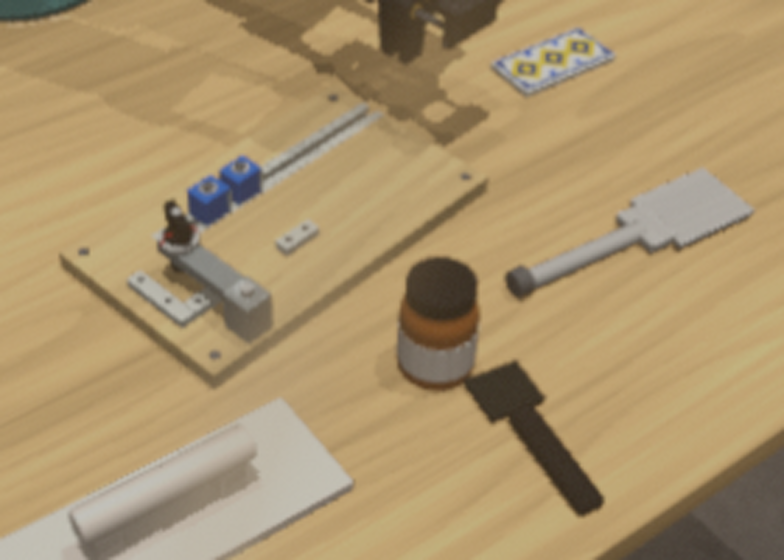

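```bash
python3 - <<'E'
from h import *
sc=cams.snapshot('scene');si=cams.snapshot('side')
for n,s in(('a',sc),('b',si)):
    im=s['img'][:,:,::-1]; u,v=proj(s,[T.get_ee_pos()])[0].astype(int)
    im=im.copy(); 
    for dz in (-17,0,20): 
        q=proj(s,[np.array(T.get_ee_pos())+[0,0,dz]])[0]; im[int(round(q[1])),int(round(q[0]))]=(0,0,255)
    cv2.imwrite(f'pics/tip{n}.png',cv2.resize(im[v-40:v+40,u-50:u+50],None,fx=7,fy=7,interpolation=0))
    print(u-50,v-40)
E
python3 -c "
import cv2,numpy as np
a=cv2.imread('pics/tipa.png');b=cv2.imread('pics/tipb.png')
cv2.imwrite('pics/tip.png',cv2.resize(np.hstack([a,b]),None,fx=.57,fy=.57))"
```

```text
292 115
189 157
```

View pics/tip.png

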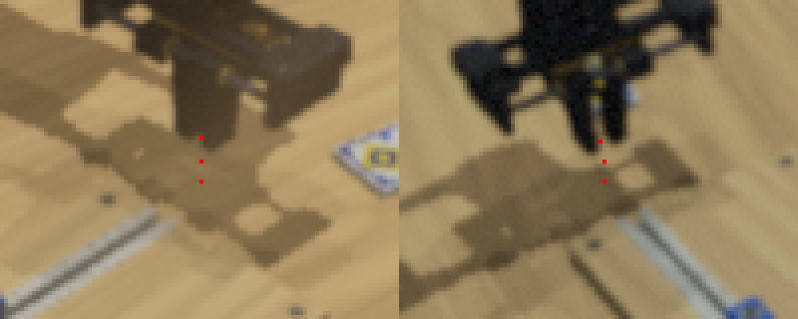

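The fingertips appear roughly 25–30 mm higher than the reported TCP says, and the jig looked about 3% small in the wrist image. A gentle touch on the bench will settle the real tip height.

Run:
```python
from h import *
p=T.get_ee_pos()
try:
    print(r.move_l([p[0],p[1],18],velocity=80,force_limit=5)); print(T.get_ee_pos(),T.get_force())
    print(r.move_l([p[0],p[1],-25],velocity=30,force_limit=5)); print(T.get_ee_pos(),T.get_force())
except Exception as e: print(repr(e))
snap('side','touch');print(T.get_time_s(), T.get_joint_pos())
```

```text
False
[448.45676311 192.45101423  17.3012577 ] [ 0.43456262 -0.03040044 -0.67384816]
True
[448.84122197 192.58396564 -19.37222483] [-0.96319339 -0.47256316  4.55641934]
12.45 [ 2.02992149e+01  1.13614070e+01  1.25347536e+02 -3.07286737e-05
  4.33384396e+01  1.02981399e+01]
```

Run:
```python
from h import *
s=snap('wrist','w3'); p=np.array(T.get_ee_pos())
for dz in (-17,0,19,36): print(dz,proj(s,[p+[0,0,dz]]).round(1))
R=np.array(s['R']);print('cam',-R.T@np.array(s['t'])-p)
e=T.get_effort();print(e)
```

```text
-17 [[327.3 230.4]]
0 [[327.3 241.6]]
19 [[327.3 256.8]]
36 [[327.3 273.7]]
cam [-12.37078383  69.96819648 164.79377786]
[-1.20504849e-02 -3.41480148e+01 -2.40139532e+01  5.72693360e-02
 -1.51543915e-01  1.50752785e-04]
```

View pics/w3.png

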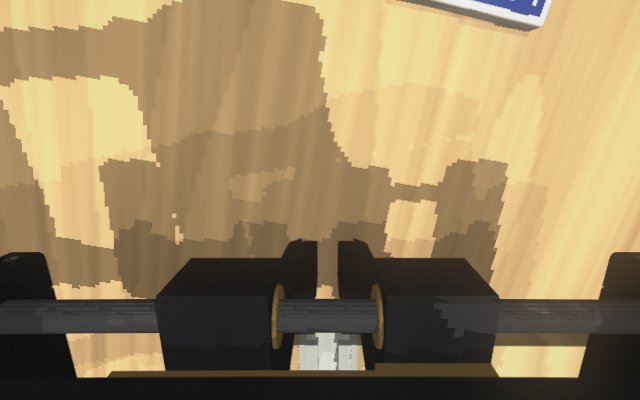

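View pics/touch.png

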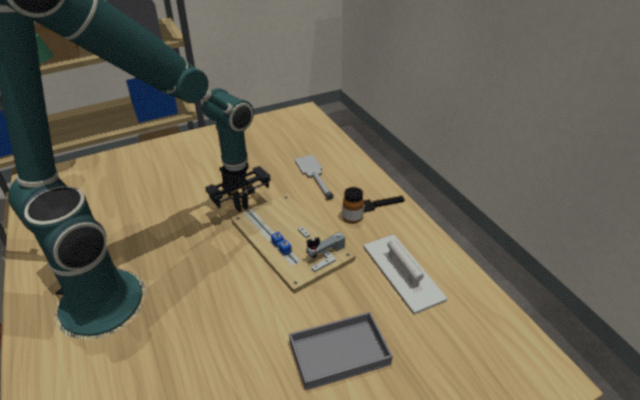

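Run:
```python
from h import *
s=snap('wrist');
im0=s['img'][:,:,::-1].copy()
t=dict(s)
for dz,col in((0,(0,0,255)),(36,(0,255,0))):
    t=dict(s); t['t']=np.array(s['t'])-np.array(s['R'])@np.array([0,0,dz])
    P=[list(p) for p in box((486.1,366.3,np.radians(-1)),60,120,9,0) if p[2]>5]+[list(j2w(x,170,18)) for x in (-100,-50,-40,0)]
    uv=proj(t,P);print(dz,uv.round())
    for u,v in uv: cv2.circle(im0,(int(u),int(v)),4,col,-1)
cv2.imwrite('pics/w4.png',im0)
```

```text
0 [[ 397.   -5.]
 [ 516. -533.]
 [ 550.   28.]
 [ 730. -468.]
 [ 212.  345.]
 [ 318.  345.]
 [ 339.  345.]
 [ 423.  345.]]
36 [[ 381.   20.]
 [ 459. -341.]
 [ 501.   46.]
 [ 612. -299.]
 [ 233.  301.]
 [ 319.  301.]
 [ 337.  301.]
 [ 405.  301.]]
```

View pics/w4.png

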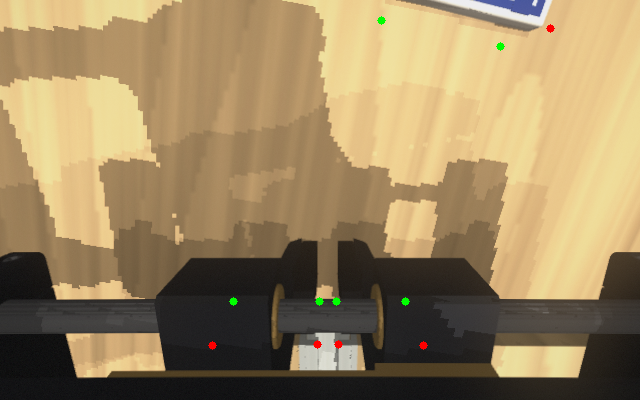

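The wrist-camera projection is exact with the reported pose: the red marks fall on the tile corner and on the jig edge. So the arm and cameras are right, but the fingertips sit about 36 mm further back than the data sheet says. The touch confirms it, with contact at a reported −19.4. I'll apply that as a tool correction and redo the pull.

```bash
cat >> h.py <<'E'
OFF=36.0 # true TCP z = reported + OFF ; true tip = reported+19.2
def pull(y0,tcpz):
    D=down(10)
    claw.move_gripper(50,25)
    r.move_ptp(list(j2w(-45.2,y0,140-OFF)),D)
    st=r.move_l(list(j2w(-45.2,y0,tcpz-OFF)),velocity=120,force_limit=12);print('down stop',st,T.get_ee_pos()[2]+OFF)
    if st: return True
    claw.move_gripper(10,25);w=T.get_gripper_width();print('w',w)
    if w<20: return True
    st=r.move_l(list(j2w(-45.2,207,tcpz-OFF)),velocity=120,force_limit=25);print('pull stop',st,w2j(T.get_ee_pos()),T.get_force(),T.get_gripper_width())
    return st
E
python3 - <<'E'
from h import *
p=T.get_ee_pos(); r.move_l([p[0],p[1],110],velocity=200)
print(pull(-5.2,44)); print(T.get_time_s()); s=snap('side','q1')
a=s['img'][130:330,180:400,::-1];cv2.imwrite('pics/q1z.png',cv2.resize(a,None,fx=3,fy=3,interpolation=2))
E
```

```text
down stop False 44.56199077888374
w 25.55417711613026
pull stop False [-45.3860949  206.61926031] [-0.22805584 -0.33653057 -2.0322303 ] 25.89980127652862
False
18.2917
```

View pics/q1z.png

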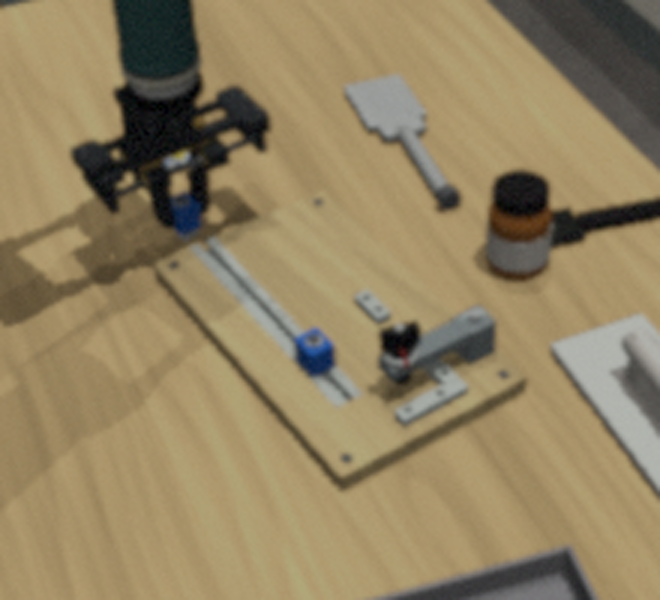

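The stop is held and off the end. Now to the tray.

```bash
cat >> h.py <<'E'
def totray(tcpz,tx):
    r.move_l(list(j2w(-45.2,207,180-OFF)),velocity=200); w=T.get_gripper_width();print('lift w',w)
    if w<20: return False
    D=down(np.degrees(TA))
    r.move_ptp(t2w(tx,0,170-OFF),D); w=T.get_gripper_width();print('at tray w',w)
    if w<20: return False
    st=r.move_l(t2w(tx,0,tcpz-18+14.3-OFF),velocity=120,force_limit=8);print('down',st,T.get_ee_pos()[2]+OFF-(tcpz-18))
    claw.move_gripper(50)
    r.move_l(t2w(tx,0,150-OFF),velocity=200); return True
E
python3 - <<'E'
from h import *
print(totray(44.3,40)); print(T.get_time_s()); s=snap('side','q2')
a=s['img'][180:400,230:460,::-1];cv2.imwrite('pics/q2z.png',cv2.resize(a,None,fx=2.7,fy=2.7,interpolation=2))
E
```

```text
lift w 25.457890601793242
at tray w 25.632845782297597
down True 14.21117483228852
True
23.5833
```

View pics/q2z.png

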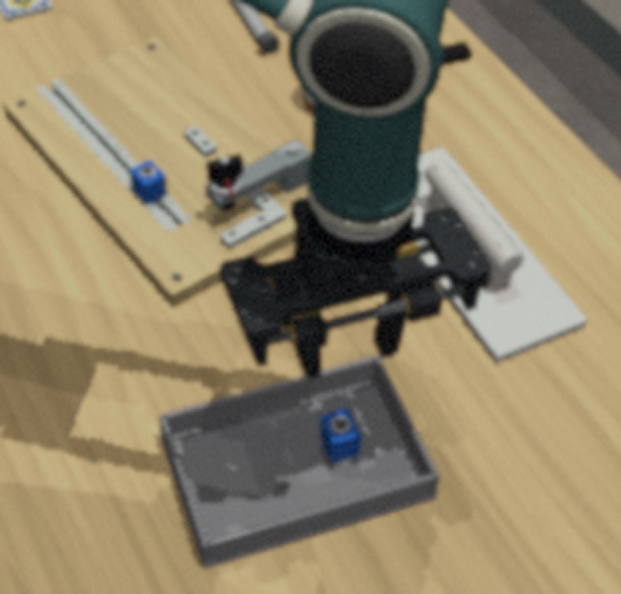

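The stop is standing in the tray. Now the second one, gripped a little higher so the hand clears the wing.

Run:
```python
from h import *
if not pull(-42.0,50):
    print(totray(50.3,-45)); print(T.get_time_s())
s=snap('side','q3')
a=s['img'][150:400,210:460,::-1];cv2.imwrite('pics/q3z.png',cv2.resize(a,None,fx=2.4,fy=2.4,interpolation=2))
```

```text
down stop False 50.51222608317809
w 26.090533505533013
pull stop False [-45.30273081 206.64961212] [ 0.14801231 -0.31900527 -0.91619061] 25.468798874857942
lift w 25.915477944046252
at tray w 25.63788258983696
down True 14.191445654628609
True
33.8583
```

View pics/q3z.png

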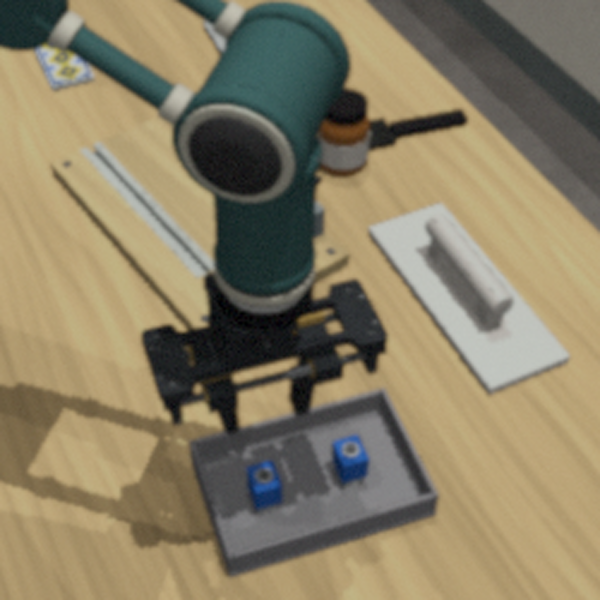

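Both stops are in the tray and the track is clear. Next I'll measure the hold-down and the fences with the wrist camera.

Run:
```python
from h import *
claw.move_gripper(88)
r.move_ptp(list(j2w(60,-70,190)),down(100))
s=snap('wrist','v1'); np.save('v1.npy',{k:s[k] for k in s if k!='img'},allow_pickle=True)
print(T.get_joint_pos(),T.get_time_s())
for nm in ['wing','bridge_tip']:
    print(nm,[(round(float(d['score']),2),[int(v) for v in d['bbox']]) for d in nets.regions_of(s,nm)[:4]])
```

```text
[-8.30834055e+00  8.63551140e+00  1.02813184e+02 -2.36052902e-02
  6.85918767e+01 -1.08199115e+02] 36.0583
wing [(0.7, [264, 99, 26, 48])]
bridge_tip [(0.76, [217, 11, 368, 213])]
```

View pics/v1.png

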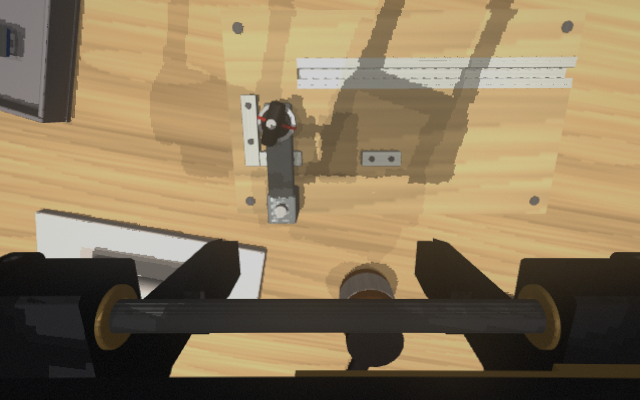

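Run:
```python
import cv2
a=cv2.imread('pics/v1.png')
cv2.imwrite('pics/v1z.png',cv2.resize(a[80:235,225:415],None,fx=4,fy=4,interpolation=2))
```

```text
(no output)
```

View pics/v1z.png

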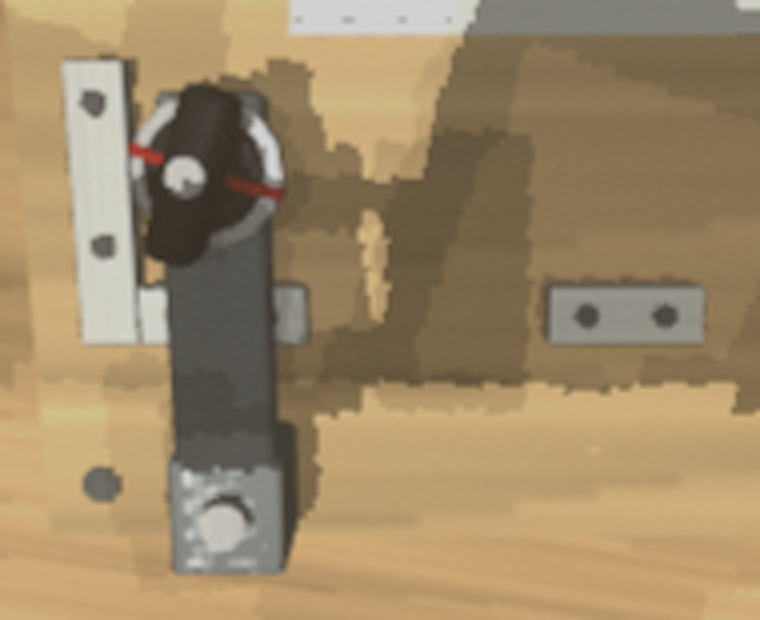

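Run:
```python
from h import *
s=np.load('v1.npy',allow_pickle=True).item()
f=lambda u,v:( (u+.5)/4+225-.5,(v+.5)/4+80-.5)
for n,u,v,z in [('endf in top',127,60,28),('endf in bot',137,342,28),('endf out bot',82,343,28),('endf out top',64,60,28),('b2 tl',547,286,28),('b2 tr',703,285,28),('b2 bl',548,343,28),('b2 br',704,342,28),('b1 tr',307,285,28),('wing dot',183,177,94),('wing e1',212,92,93.7),('wing e2',178,255,93.7),('track corner',290,34,18),('post bl',176,572,59),('post br',280,572,59),('red L',148,152,66),('red R',256,188,66),('arm l',176,455,59),('arm r',270,450,59),('armtip',158,93,59),('armtip',266,93,59),('screwhead',225,525,62)]:
    P=onz(s,f(u,v),z)[0];print(n,P[:2].round(1),w2j(P).round(1))
```

```text
endf in top [ 529.4 -144.7] [ -24.7 -139.3]
endf in bot [ 597.3 -134.5] [  43.9 -141.1]
endf out bot [ 600.  -148.4] [  44.2 -155.2]
endf out top [ 532.  -159.6] [ -24.7 -154.5]
b2 tl [565.1 -33.9] [ 29.8 -36.4]
b2 tr [558.1   5. ] [29.6  3.1]
b2 bl [579.4 -30.7] [ 44.3 -35.7]
b2 br [572.3   8.7] [44.2  4.3]
b1 tr [575.4 -93.8] [ 29.4 -97.2]
wing dot [ 549.4 -117.3] [  -0.2 -115.8]
wing e1 [ 532.5 -113.8] [ -16.2 -109.4]
wing e2 [ 564.8 -116.5] [  15.1 -117.7]
track corner [ 516.3 -107.8] [ -31.1 -100.7]
post bl [ 645.6 -113.1] [  95.3 -128.4]
post br [641.3 -88. ] [  95.3 -103. ]
red L [ 547.6 -130. ] [  -4.2 -128. ]
red R [ 551.1 -105.8] [   3.4 -104.8]
arm l [ 616.3 -116.7] [  65.7 -126.8]
arm r [611.2 -94.8] [  64.5 -104.4]
armtip [ 535.1 -130.6] [ -16.6 -126.4]
armtip [ 531.  -107.2] [ -16.6 -102.7]
screwhead [ 630.6 -102.6] [  82.3 -115.4]
```

The fences give seat ≈ jig (0, −80) and the screw axis at jig (0, −115). The wing is turned about 16° clockwise, so screw ≈ 0.3 rad. Now I'll look at the tile closely.

```bash
cat > tl.py <<'E'
from h import *
def tile_look(fn,c,yawz=0):
    s=snap('wrist',fn)
    m=best(s,'tile'); L=nets.regions_of(s,'tile'); print([(round(float(d['score']),2),[int(v) for v in d['bbox']]) for d in L[:3]])
    if not L: return None
    return fitbox([(s,L[0]['pixels'])],60,120,9,c[2] if len(c)>2 else 0,[(c[0],c[1],a) for a in (-.2,0,.2)],S=2)
E
python3 - <<'E'
from tl import *
r.move_ptp([486,310,200],down(0))
p=tile_look('t1',(486,366)); print(p,np.degrees(p[2]),T.get_time_s())
E
```

```text
[(0.89, [299, 59, 60, 119])]
(np.float64(486.0728095685133), np.float64(367.27890083069485), np.float64(-0.03956064834823904), np.float64(0.020160981218857787)) -2.2666581851552885 38.375
```

View pics/t1.png

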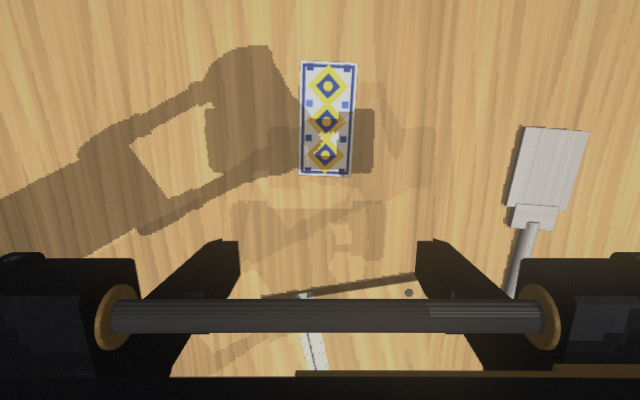

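Run:
```python
from tl import *
x,y,a=486.1,367.3,-0.0396
g=[x-28*np.sin(a),y+28*np.cos(a)]; D=down(np.degrees(a))
claw.move_gripper(80,40)
r.move_ptp(g+[60],D)
print('down',r.move_l(g+[-17.0],velocity=80,force_limit=6),T.get_ee_pos())
claw.move_gripper(40,40); print(T.get_gripper_width())
r.move_l(g+[25],velocity=80); print(T.get_gripper_width(),T.get_force(),T.get_time_s())
s=snap('side','t2');snap('wrist','t2w')
a=s['img'][100:260,150:350,::-1];cv2.imwrite('pics/t2z.png',cv2.resize(a,None,fx=3.5,fy=3.5,interpolation=2))
```

```text
down False [487.72213557 395.70887991 -16.4267902 ]
59.39103437549435
59.11198048946725 [-0.46313486  0.0904629  -2.25241131] 41.65
```

View pics/t2z.png

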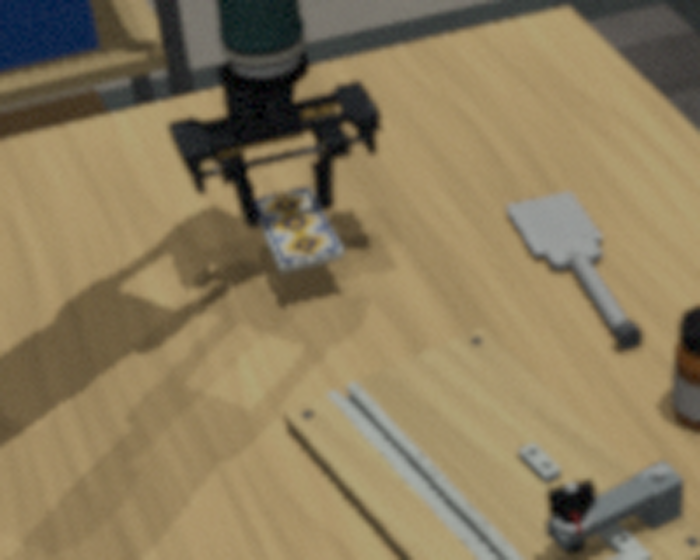

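View pics/t2w.png

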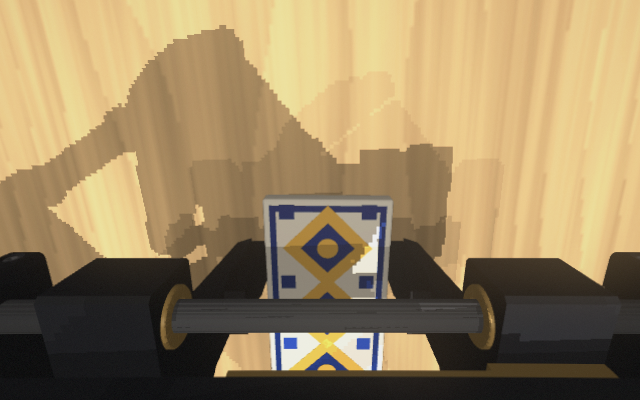

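The tile is held level. Now I'll set it down on the jig beside the foot.

Run:
```python
from tl import *
D=down(10)
p=T.get_ee_pos(); r.move_l([p[0],p[1],110],velocity=200)
r.move_ptp(list(j2w(-62,-68+28,100)),D); print(T.get_gripper_width())
r.move_l(list(j2w(-62,-40,12)),velocity=120)
print('down',r.move_l(list(j2w(-62,-40,2.0)),velocity=25,force_limit=4),T.get_ee_pos()[2],T.get_force(),T.get_gripper_width(),T.get_time_s())
s=snap('side','t3');snap('wrist','t3w')
a=s['img'][170:310,210:380,::-1];cv2.imwrite('pics/t3z.png',cv2.resize(a,None,fx=4,fy=4,interpolation=2))
```

```text
59.32906277552934
down False 1.9135476708288177 [ 0.56017366 -0.27256273 -2.25289441] 59.172477130401475 45.4
```

View pics/t3z.png

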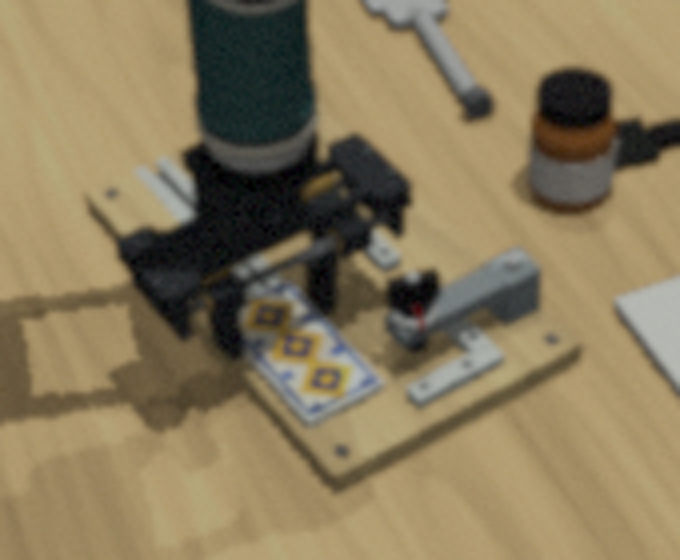

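Run:
```python
from tl import *
s=snap('scene'); L=nets.regions_of(s,'jar')
b=L[0]['bbox'];print(L[0]['score'],b); P=onz(s,(b[0]+b[2]/2,b[1]+8),95)[0];print(P,w2j(P))
print('slide',r.move_l(list(j2w(-6,-40,1.9)),velocity=60,force_limit=8),w2j(T.get_ee_pos()),T.get_force())
print('push x',r.move_l(list(j2w(8,-40,1.9)),velocity=20,force_limit=8),w2j(T.get_ee_pos()),T.get_force(),T.get_gripper_width())
q=w2j(T.get_ee_pos())
r.move_l(list(j2w(q[0]-0.5,q[1],1.9)),velocity=20)
print('push y',r.move_l(list(j2w(q[0]-0.5,-65,1.7)),velocity=20,force_limit=8),w2j(T.get_ee_pos()),T.get_force(),T.get_gripper_width(),T.get_time_s())
s=snap('side','t4')
a=s['img'][170:310,210:380,::-1];cv2.imwrite('pics/t4z.png',cv2.resize(a,None,fx=4,fy=4,interpolation=2))
```

```text
Traceback (most recent call last):
IndexError: list index out of range
```

Run:
```python
from tl import *
s=cams.snapshot('side'); P=onz(s,(352.5,190.5),95)[0];print(P,w2j(P))
print('slide',r.move_l(list(j2w(-6,-40,1.9)),velocity=60,force_limit=8),w2j(T.get_ee_pos()),T.get_force())
print('push x',r.move_l(list(j2w(8,-40,1.9)),velocity=20,force_limit=8),w2j(T.get_ee_pos()),T.get_force(),T.get_gripper_width())
q=w2j(T.get_ee_pos())
r.move_l(list(j2w(q[0]-0.5,q[1],1.9)),velocity=20)
print('push y',r.move_l(list(j2w(q[0]-0.5,-65,1.7)),velocity=20,force_limit=8),w2j(T.get_ee_pos()),T.get_force(),T.get_gripper_width(),T.get_time_s())
s=snap('side','t4')
a=s['img'][170:310,210:380,::-1];cv2.imwrite('pics/t4z.png',cv2.resize(a,None,fx=4,fy=4,interpolation=2))
```

```text
[737.85641779  13.659719    95.        ] [208.11867511 -19.57713027]
slide True [-13.23758506 -39.98811121] [-2.77208164 -1.10430034  5.09690961]
push x True [-13.40504099 -39.98820213] [-1.59684447 -1.2601808   4.8421038 ] 59.41043886785785
push y True [-13.96309196 -52.12255383] [0.99093752 2.40955289 4.46381277] 59.4760409269867 47.7667
```

View pics/t4z.png

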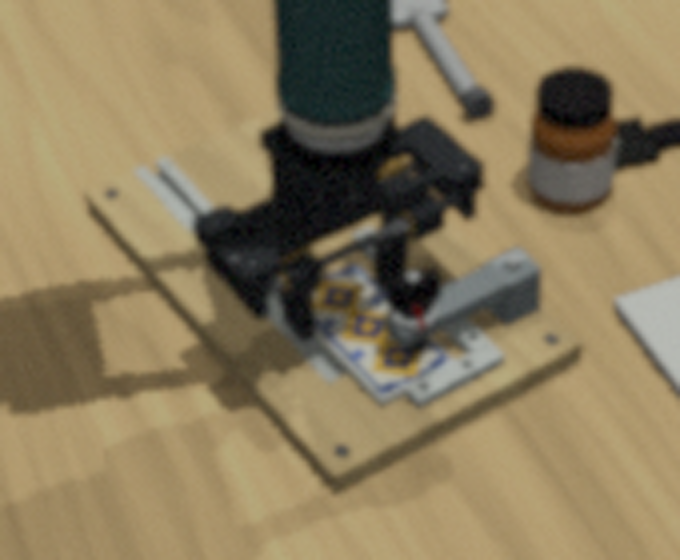

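The move stopped early because the tile was rubbing on the base (+5 N vertical), not at the fence. I'll ease it up by about 1 mm and carry on.

Run:
```python
from tl import *
print(T.get_ee_pos()[2])
r.move_l(list(j2w(-14,-50.5,3.0)),velocity=20); print(T.get_ee_pos()[2],T.get_force())
print('slide',r.move_l(list(j2w(-4,-50.5,3.0)),velocity=40,force_limit=8),w2j(T.get_ee_pos()),T.get_force())
print('push x',r.move_l(list(j2w(8,-50.5,3.0)),velocity=15,force_limit=8),w2j(T.get_ee_pos()),T.get_force(),T.get_gripper_width())
q=w2j(T.get_ee_pos())
r.move_l(list(j2w(q[0]-0.4,q[1],2.7)),velocity=20)
print('push y',r.move_l(list(j2w(q[0]-0.4,-65,2.7)),velocity=15,force_limit=8),w2j(T.get_ee_pos()),T.get_force(),T.get_gripper_width(),T.get_time_s())
s=snap('side','t5')
a=s['img'][170:310,210:380,::-1];cv2.imwrite('pics/t5z.png',cv2.resize(a,None,fx=4,fy=4,interpolation=2))
```

```text
1.7224755660615876
2.507025402089587 [ 0.48030234  0.16100965 -1.52627921]
slide False [ -3.69856066 -50.46663782] [-0.2298452  -0.44333353 -1.07065787]
push x True [ -0.96984107 -50.25044344] [ 0.50254911  0.37685442 -0.90924015] 59.418363182053696
push y True [ -1.96710452 -52.0071841 ] [0.73783027 1.95782998 1.91659654] 59.21574220445883 49.65
```

View pics/t5z.png

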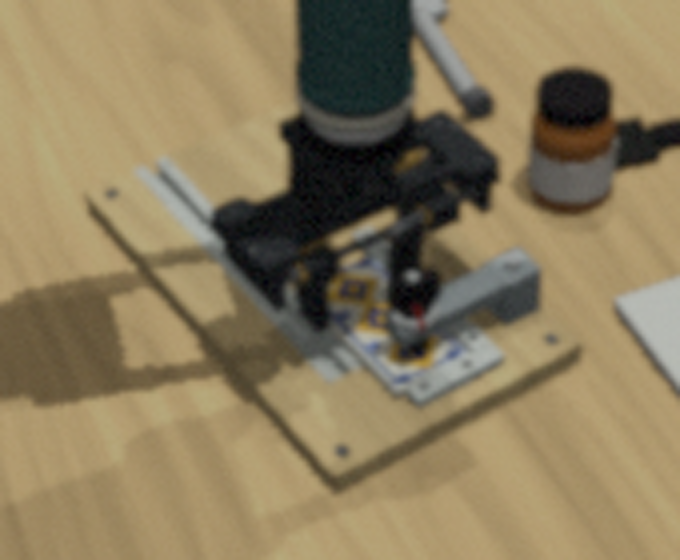

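Run:
```python
from tl import *
print('push x',r.move_l(list(j2w(8,-51.5,2.5)),velocity=15,force_limit=6),w2j(T.get_ee_pos()))
q=w2j(T.get_ee_pos())
print(r.move_l(list(j2w(q[0],q[1],1.0)),velocity=15,force_limit=4),T.get_ee_pos()[2])
claw.move_gripper(72,40)
q=w2j(T.get_ee_pos());z=2.0
print('push x',r.move_l(list(j2w(q[0]+12,q[1],z)),velocity=20,force_limit=6),w2j(T.get_ee_pos()),T.get_force())
q=w2j(T.get_ee_pos()); r.move_l(list(j2w(q[0]-5,q[1],z)),velocity=60)
r.move_l(list(j2w(q[0]-5,q[1],60)),velocity=150)
claw.move_gripper(0,20)
r.move_l(list(j2w(0,5,60)),velocity=150); r.move_l(list(j2w(0,5,3)),velocity=100)
print('push y',r.move_l(list(j2w(0,-25,3)),velocity=25,force_limit=6),w2j(T.get_ee_pos()),T.get_force())
r.move_l(list(j2w(0,5,3)),velocity=100); r.move_l(list(j2w(0,5,60)),velocity=150)
r.move_ptp(list(j2w(65,-60,190)),down(100))
s=snap('wrist','v2'); np.save('v2.npy',{k:s[k] for k in s if k!='img'},allow_pickle=True)
cv2.imwrite('pics/v2z.png',cv2.resize(s['img'][60:230,190:390,::-1],None,fx=3.5,fy=3.5,interpolation=2));print(T.get_time_s())
```

```text
push x True [ -1.98267649 -51.96995183]
False 2.0312261611757294
push x True [  4.60536708 -51.66322734] [0.28440068 0.27176895 0.26260462]
push y True [-0.43189243 -9.40140497] [0.99497239 1.9360354  2.10255555]
57.25
```

View pics/v2z.png

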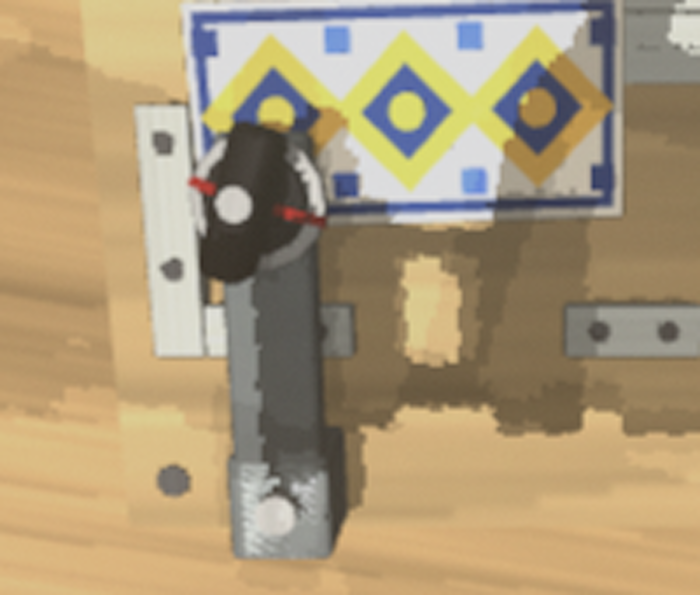

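The tile now lies about 25 mm short of the long fence. It was presumably knocked aside after I left. I'll measure it and re-seat it.

Run:
```python
from tl import *
s=np.load('v2.npy',allow_pickle=True).item()
f=lambda u,v:((u+.5)/3.5+190-.5,(v+.5)/3.5+60-.5)
for u,v in [(185,8),(612,0),(622,214),(335,219)]:
    P=onz(s,f(u,v),27)[0];print(w2j(P).round(1))
for u,v in [(188,104),(205,355),(567,305)]: print('f',w2j(onz(s,f(u,v),28)[0]).round(1))
# regrip from here
```

```text
[ -49.2 -139.5]
[-51.2 -24.9]
[  4.4 -20.3]
[   5.7 -101.4]
f [ -24.9 -140.3]
f [  44.1 -140.5]
f [ 29.8 -35.4]
```

Run:
```python
from tl import *
D=down(10); y=-51
claw.move_gripper(82,40)
r.move_ptp(list(j2w(-23,y,70)),D)
print('down',r.move_l(list(j2w(-23,y,2.0)),velocity=100,force_limit=6),T.get_ee_pos()[2])
claw.move_gripper(40,40);print(T.get_gripper_width())
r.move_l(list(j2w(-22,y+1.5,3.0)),velocity=20)
print('slide',r.move_l(list(j2w(-5,y+1.5,3.0)),velocity=40,force_limit=8),w2j(T.get_ee_pos()),T.get_force())
print('push x',r.move_l(list(j2w(8,y+1.5,3.0)),velocity=15,force_limit=8),w2j(T.get_ee_pos()),T.get_force())
q=w2j(T.get_ee_pos())
print('push y',r.move_l(list(j2w(q[0],-65,3.0)),velocity=15,force_limit=8),w2j(T.get_ee_pos()),T.get_force())
q=w2j(T.get_ee_pos())
print('push x',r.move_l(list(j2w(8,q[1]+.3,2.8)),velocity=15,force_limit=8),w2j(T.get_ee_pos()),T.get_force())
claw.move_gripper(72,40)
q=w2j(T.get_ee_pos())
print('push x',r.move_l(list(j2w(q[0]+14,q[1],2.5)),velocity=20,force_limit=10),w2j(T.get_ee_pos()),T.get_force())
q=w2j(T.get_ee_pos()); r.move_l(list(j2w(q[0]-5,q[1],2.5)),velocity=60)
r.move_l(list(j2w(q[0]-5,q[1],80)),velocity=150)
claw.move_gripper(0,20)
r.move_l(list(j2w(0,5,60)),velocity=200); r.move_l(list(j2w(0,5,3)),velocity=100)
print('push y',r.move_l(list(j2w(0,-25,3)),velocity=25,force_limit=8),w2j(T.get_ee_pos()),T.get_force())
r.move_l(list(j2w(0,5,3)),velocity=100); r.move_l(list(j2w(0,5,60)),velocity=200)
r.move_ptp(list(j2w(65,-60,190)),down(100))
s=snap('wrist','v3'); np.save('v3.npy',{k:s[k] for k in s if k!='img'},allow_pickle=True)
cv2.imwrite('pics/v3z.png',cv2.resize(s['img'][60:230,190:390,::-1],None,fx=3.5,fy=3.5,interpolation=2));print(T.get_time_s())
```

```text
down False 2.3457871632555083
59.11301313179766
slide False [ -4.68009308 -49.49748218] [ 0.36273117  0.30497446 -1.83527938]
push x True [ -0.90962829 -49.21426297] [-1.72121944 -0.86704899  6.35571938]
push y True [ -1.30292864 -50.72418615] [-0.27469718  0.89886794  4.51557405]
push x True [ -1.31771783 -50.70133711] [-0.41547303  0.25775568  4.9033472 ]
push x True [  5.2653473  -50.01767453] [ 1.36475281  0.24624934 -0.6872941 ]
push y True [-0.0556892  -9.66048455] [0.76138182 3.53346346 2.37984527]
70.35
```

View pics/v3z.png

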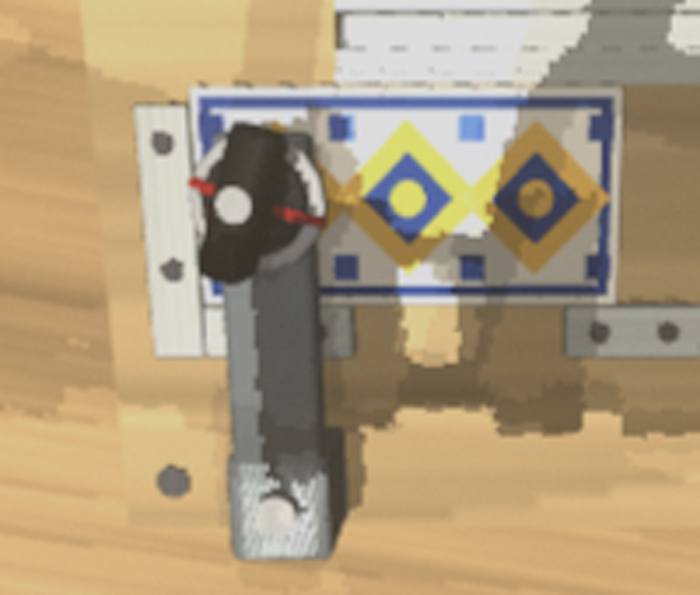

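Run:
```python
from tl import *
s=np.load('v3.npy',allow_pickle=True).item()
a=cv2.imread('pics/v3.png')
cv2.imwrite('pics/v3y.png',cv2.resize(a[125:165,285:385],None,fx=8,fy=8,interpolation=0))
cv2.imwrite('pics/v3x.png',cv2.resize(a[80:150,225:275],None,fx=8,fy=8,interpolation=0))
for n,x,y,z in [('fence y',29.6,-35,28),('long',29.6,-20,28),('end',-24.8,-140.2,28),('tile',29.6,-20.2,27),('tile',-30.4,-140.2,27)]: print(n,proj(s,[j2w(x,y,z)]).round(1))
```

```text
fence y [[352.  146.8]]
long [[366.9 146.8]]
end [[243.4  89.6]]
tile [[366.6 146.7]]
tile [[243.2  83.5]]
```

View pics/v3y.png

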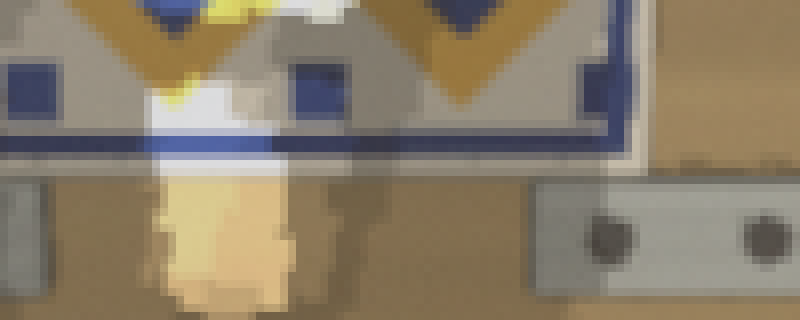

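View pics/v3x.png

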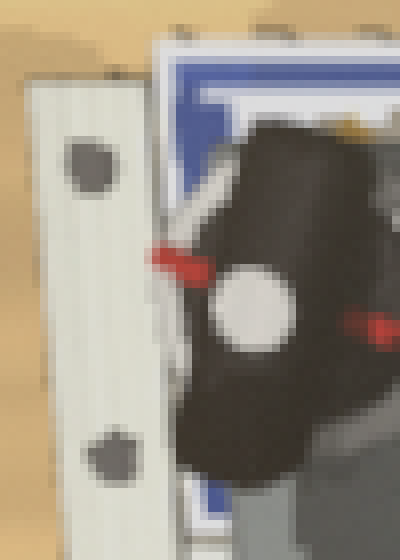

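The tile is home against both fences, with gaps of at most about 1 px. Now I'll grip the wing and read the torque baseline.

Run:
```python
from tl import *
W=j2w(-0.2,-115.3); D=down(83.5)
claw.move_gripper(44,15)
r.move_ptp([W[0],W[1],110],D)
print('down',r.move_l([W[0],W[1],57.5],velocity=80,force_limit=6),T.get_ee_pos())
for _ in range(3): print(np.round(T.get_moment(),4),np.round(T.get_force(),2))
claw.move_gripper(5,20);print('w',T.get_gripper_width())
for _ in range(3): print(np.round(T.get_moment(),4),np.round(T.get_force(),2)); r.dwell(0.1)
print(T.get_joint_pos(),T.get_time_s()); snap('side','g1')
s=snap('wrist','g1w')
```

```text
down False [ 549.47937138 -116.83930209   57.49582315]
[0.0235 0.0282 0.0177] [ 1.27  0.51 -0.74]
[0.0235 0.0282 0.0177] [ 1.27  0.51 -0.74]
[0.0235 0.0282 0.0177] [ 1.27  0.51 -0.74]
w 10.765517071100842
[ 0.082   0.062  -0.0159] [-0.02  0.4   1.74]
[ 0.1555  0.0427 -0.0687] [-0.    0.39  2.73]
[ 0.1089  0.0968 -0.0215] [1.15 0.86 3.28]
[-1.45406724e+01  1.18056500e+01  1.14350359e+02  2.53787583e-03
  5.38305815e+01 -9.80430103e+01] 73.3667
```

View pics/g1w.png

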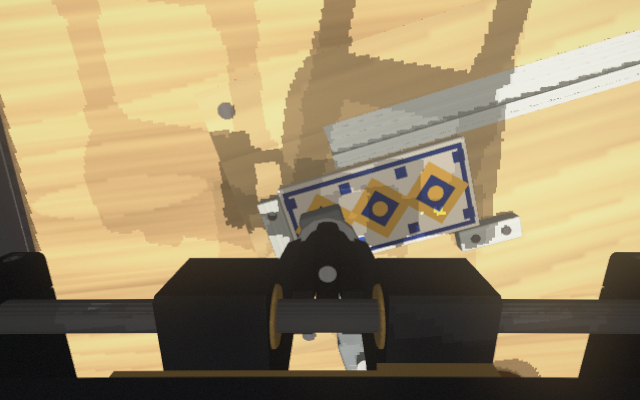

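The bar is gripped (10.8 mm) and the tile is still home. I'll turn through the free travel in coarse steps, watching the torque.

```bash
cat >> tl.py <<'E'
def mz(n=8):
    v=[]
    for _ in range(n): v.append(T.get_moment()[2]); r.dwell(0.03)
    return np.mean(v),np.std(v)
Q0=-98.043
def turn(d):
    q=list(T.get_joint_pos()); q[5]=Q0+d; r.move_joints(q)
E
python3 - <<'E'
from tl import *
print(mz())
for d in (30,60,90,120,145,160):
    turn(d); m=mz(); print(d,T.get_joint_pos()[5]-Q0,np.round(m,4),np.round(T.get_force(),1),round(T.get_gripper_width(),2),T.get_time_s())
s=snap('side','g2');snap('scene','g2c')
E
```

```text
(np.float64(-0.01575277740410652), np.float64(0.017893807664711627))
30 29.95578661343947 [-0.0402  0.0198] [-0.5  0.6  3.5] 10.64 74.5667
60 59.953894069471126 [-0.0376  0.0135] [-1.4  0.5  3.6] 10.78 75.4
90 89.9531951378647 [-0.0378  0.0186] [-0.4  0.7  4.3] 10.72 76.2333
120 119.95325362714539 [-0.0472  0.0215] [ 0.3 -0.2  3.1] 10.83 77.0667
145 144.95006106721252 [-0.037   0.0326] [-1.2  1.1  3.5] 10.71 77.8333
160 159.9282456984287 [-0.0329  0.0333] [-1.3  0.5  3.6] 10.82 78.4583
```

Run:
```python
from tl import *
for d in (163,166,169,172,175,178):
    turn(d); m=mz(12); print(d,round(T.get_joint_pos()[5]-Q0,3),np.round(m,4),round(T.get_effort()[5],4),round(T.get_force()[2],1),round(T.get_gripper_width(),2),T.get_time_s())
```

```text
163 162.982 [-0.0373  0.0234] -0.0409 3.2 11.05 79.2083
166 165.987 [-0.0608  0.0298] -0.0428 3.5 10.9 79.8583
169 168.985 [-0.0523  0.0296] -0.0428 3.6 10.96 80.5083
172 171.984 [-0.0496  0.0347] -0.0429 2.7 10.87 81.1583
175 174.984 [-0.047   0.0262] -0.0428 3.5 10.78 81.8083
178 177.984 [-0.0527  0.0293] -0.0429 3.0 11.14 82.4583
```

Joint‑6 effort gives a clean torque signal, with a steady drag of −0.043. I'll continue in 2° steps and stop automatically once the torque rises and then flattens.

Run:
```python
from tl import *
d=178;last=-.0428;hist=[]
while d<206:
    d+=2; turn(d); r.dwell(0.15); e=np.mean([T.get_effort()[5] for _ in range(3)]); hist.append(e)
    print(d,round(T.get_joint_pos()[5]-Q0,3),round(e,4),round(T.get_moment()[2],3),round(T.get_gripper_width(),2))
    if abs(e)>0.075 and abs(e)-abs(last)<0.004: print('flat');break
    last=e
print(T.get_time_s())
```

```text
180 179.97 -0.0384 -0.027 10.87
182 181.967 -0.0313 -0.02 11.01
184 183.965 -0.0258 0.004 10.74
186 185.965 -0.0206 -0.037 10.95
188 187.968 -0.0153 0.007 10.74
190 189.967 -0.0099 -0.024 10.57
192 191.967 -0.0041 0.021 11.0
194 193.968 0.0009 -0.055 10.75
196 195.967 0.0061 0.012 10.99
198 197.967 0.0116 -0.033 10.97
200 199.965 0.0169 0.04 11.09
202 201.966 0.0217 0.059 10.63
204 203.968 0.0213 0.022 10.67
206 205.968 0.0216 0.084 10.81
88.0583
```

Torque rose from 179° (foot contact) and went flat at 202°: 0.06 → 0.124 N·m, exactly the clutch's slip torque. It has slipped only about 4°, so I stop here and let go.

Run:
```python
from tl import *
claw.move_gripper(44)
p=T.get_ee_pos(); r.move_l([p[0],p[1],140],velocity=150)
r.move_ptp(list(j2w(65,-60,190)),down(100))
s=snap('wrist','v5'); np.save('v5.npy',{k:s[k] for k in s if k!='img'},allow_pickle=True)
cv2.imwrite('pics/v5z.png',cv2.resize(s['img'][60:230,190:390,::-1],None,fx=3.5,fy=3.5,interpolation=2));print(T.get_time_s())
```

```text
92.6
```

View pics/v5z.png

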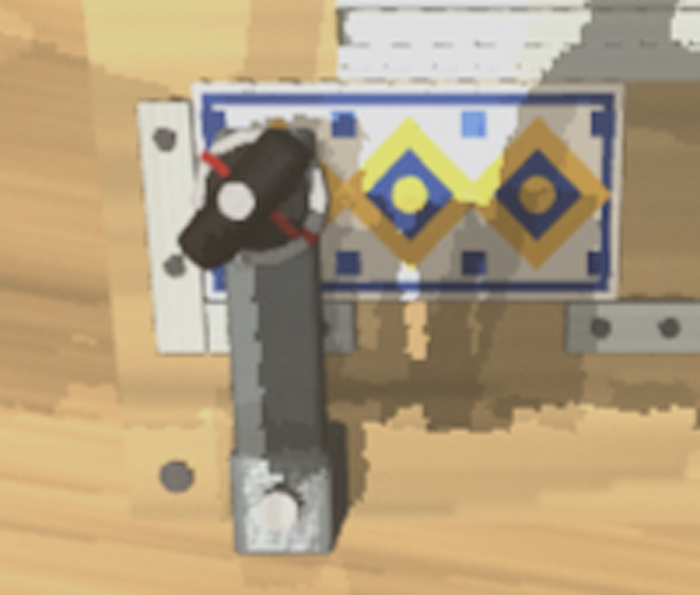

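Run:
```python
from tl import *
a=cv2.imread('pics/v5.png')
A=cv2.resize(a[85:145,230:300],None,fx=8,fy=8,interpolation=0)
s=snap('side','v5s'); cv2.imwrite('pics/v5a.png',A)
sc=snap('scene','v5c')
B=np.hstack([cv2.resize(s['img'][140:400,200:460,::-1],(390,390)),cv2.resize(sc['img'][130:380,90:340,::-1],(390,390))]);cv2.imwrite('pics/v5b.png',B)
```

```text
(no output)
```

View pics/v5a.png

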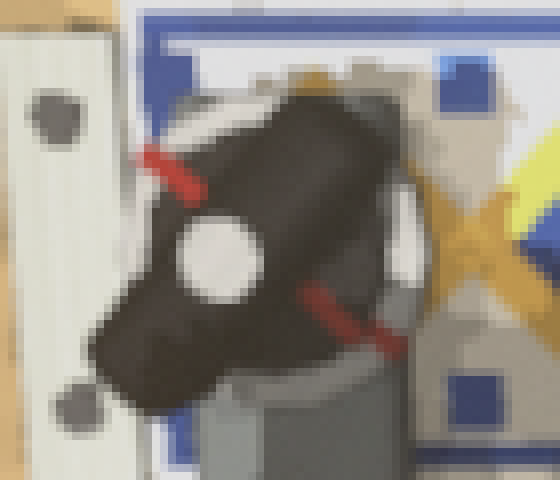

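View pics/v5b.png

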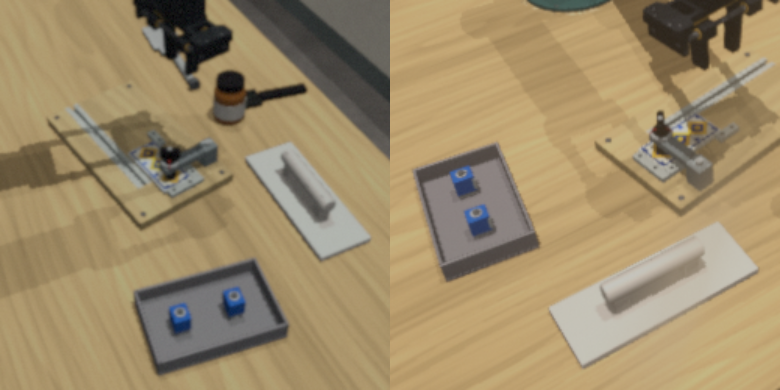

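Run:
```python
from tl import *
job.close_job(); print(T.get_time_s())
```

```text
the job is handed in; nothing more can be done
the job is handed in; nothing more can be done
```

The job is done and handed in at about 93 s on the robot's clock.

- **Stops:** There were two on the track. I slid each off the open end, and both are standing in the grey tray in the last side and scene pictures.
- **Tile:** It lies face up against the end fence and the long fence, with the foot over it. The last wrist picture shows gaps of at most about 1 px (roughly 1 mm). After my first seating it lay about 25 mm short of the long fence, most likely from the expected knock, so I gripped it and seated it again.
- **Screw:** I turned the wing clockwise by 206°. Torque began to rise at about 179°. It went flat at about 202°, where I estimate 0.12 N·m, the clutch's rated slip torque. My automatic stop did not trigger because the torque reading changed sign. The turn ended at its preset limit instead, about 4° (0.07 rad) into the slip. The bar's final angle matches the 206° turned, and the red lines look only slightly out of line.
- **Bystanders:** The jar, float and bolster look untouched in the pictures; I did not measure them again.
- **Disagreement with the data:** The fingertips sat about 36 mm further back than stated. Because of that the first grasp closed in the air above a stop and moved nothing. A touch on the bench confirmed the offset, and I corrected for it from then on.

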